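Spin-check the fume-cupboard sash pulleys

TASK

The sash pulleys off the fume cupboard are standing on the bench: first give every one a spin of about a quarter turn by its boss where it stands and let it go, noting which run freely and which catch and bind. Then put those that bind in the red bin and set the free-running ones upright on their flanges in the blue tray; when all are sorted, take the green card out of the rack and lean it on the sloped rest, lower edge in the channel and face to the back panel, to show the lot is checked. Do not disturb the amber card, the grease jar or the screwdriver.

Things in the scene. Friction and masses are not known exactly. Their poses are not given: they have to be found in the camera images.
- pulley1_mid (a point): sash pulley 1, loose, 0.35 kg, axle upright: steel flange 66 x 66 x 6 mm below, grey grooved wheel 62 mm across 9 to 29 mm up, and fixed on the wheel an aluminium boss 30 mm across 29 to 61 mm up, with a red stripe running out to the rim. May be lifted by the boss. The point is on the axle, 30.5 mm above the underside; z along the axle, x and y the flange's sides. 4 to 6 are present, the rest None.
- wheel1 (a joint): angle of pulley 1's wheel and boss about the axle against its flange (rad, anticlockwise from above; within 0.05 of 0 at the start). A good wheel turns without end and almost no drag, the flange staying still; a binding one catches within 0.4 rad either way and then the whole pulley turns round with it.
- pulley2_mid (a point): sash pulley 2, loose, 0.35 kg, axle upright: steel flange 66 x 66 x 6 mm below, grey grooved wheel 62 mm across 9 to 29 mm up, and fixed on the wheel an aluminium boss 30 mm across 29 to 61 mm up, with a red stripe running out to the rim. May be lifted by the boss. The point is on the axle, 30.5 mm above the underside; z along the axle, x and y the flange's sides. 4 to 6 are present, the rest None.
- wheel2 (a joint): angle of pulley 2's wheel and boss about the axle against its flange (rad, anticlockwise from above; within 0.05 of 0 at the start). A good wheel turns without end and almost no drag, the flange staying still; a binding one catches within 0.4 rad either way and then the whole pulley turns round with it.
- pulley3_mid (a point): sash pulley 3, loose, 0.35 kg, axle upright: steel flange 66 x 66 x 6 mm below, grey grooved wheel 62 mm across 9 to 29 mm up, and fixed on the wheel an aluminium boss 30 mm across 29 to 61 mm up, with a red stripe running out to the rim. May be lifted by the boss. The point is on the axle, 30.5 mm above the underside; z along the axle, x and y the flange's sides. 4 to 6 are present, the rest None.
- wheel3 (a joint): angle of pulley 3's wheel and boss about the axle against its flange (rad, anticlockwise from above; within 0.05 of 0 at the start). A good wheel turns without end and almost no drag, the flange staying still; a binding one catches within 0.4 rad either way and then the whole pulley turns round with it.
- pulley4_mid (a point): sash pulley 4, loose, 0.35 kg, axle upright: steel flange 66 x 66 x 6 mm below, grey grooved wheel 62 mm across 9 to 29 mm up, and fixed on the wheel an aluminium boss 30 mm across 29 to 61 mm up, with a red stripe running out to the rim. May be lifted by the boss. The point is on the axle, 30.5 mm above the underside; z along the axle, x and y the flange's sides. 4 to 6 are present, the rest None.
- wheel4 (a joint): angle of pulley 4's wheel and boss about the axle against its flange (rad, anticlockwise from above; within 0.05 of 0 at the start). A good wheel turns without end and almost no drag, the flange staying still; a binding one catches within 0.4 rad either way and then the whole pulley turns round with it.
- pulley5_mid (a point): sash pulley 5, loose, 0.35 kg, axle upright: steel flange 66 x 66 x 6 mm below, grey grooved wheel 62 mm across 9 to 29 mm up, and fixed on the wheel an aluminium boss 30 mm across 29 to 61 mm up, with a red stripe running out to the rim. May be lifted by the boss. The point is on the axle, 30.5 mm above the underside; z along the axle, x and y the flange's sides. 4 to 6 are present, the rest None.
- wheel5 (a joint): angle of pulley 5's wheel and boss about the axle against its flange (rad, anticlockwise from above; within 0.05 of 0 at the start). A good wheel turns without end and almost no drag, the flange staying still; a binding one catches within 0.4 rad either way and then the whole pulley turns round with it.
- pulley6_mid (a point): sash pulley 6, loose, 0.35 kg, axle upright: steel flange 66 x 66 x 6 mm below, grey grooved wheel 62 mm across 9 to 29 mm up, and fixed on the wheel an aluminium boss 30 mm across 29 to 61 mm up, with a red stripe running out to the rim. May be lifted by the boss. The point is on the axle, 30.5 mm above the underside; z along the axle, x and y the flange's sides. 4 to 6 are present, the rest None.
- wheel6 (a joint): angle of pulley 6's wheel and boss about the axle against its flange (rad, anticlockwise from above; within 0.05 of 0 at the start). A good wheel turns without end and almost no drag, the flange staying still; a binding one catches within 0.4 rad either way and then the whole pulley turns round with it.
- tray: blue open tray, 306 (its x) x 150 (its y) x 27 mm high, walls and floor 5 mm, fixed; origin under its centre. It and the red bin may have changed sides.
- bin: red open reject bin, 306 (its x) x 150 (its y) x 45 mm high, walls and floor 5 mm, fixed; origin under its centre
- rack: black card rack, fixed, 50 (its x) x 190 (its y) x 36 mm high, two slots end to end along y, each 11 mm (x) by 86 mm (y), slot floor 6 mm up, centres 47 mm either side of its middle; each holds a card on edge. Origin under its centre.
- green_card_mid (a point): green status card (white panel with green tick): stiff plate 8 mm thick (its x), 80 mm wide (y), 120 mm tall (z), 90 g; the point is its centre, 60 mm above its lower edge. Stands loosely upright in one slot of the rack, 90 mm of it above the rack.
- green_card: the green card again: origin at the middle of its lower edge, axes as above
- amber_card_mid (a point): amber-yellow card of the same size in the other slot; leave it alone. The point is its centre.
- rest: aluminium card rest, fixed, 110 mm wide (y). Base 8 mm thick, x -50 to 29 mm. Panel face rises from x=0 at the base's top, 66 mm long, leaning back 20 deg from upright: top towards -x, face looks to +x. Lip at x 23 to 29 mm, 9 mm above the base. Origin on the bench below the face's foot. The card's lower edge goes in the channel between panel and lip, its face on the panel.
- grease_jar_mid (a point): amber glass grease jar, 64 mm across, 70 mm high, black cap; bystander; the point is its centre
- screwdriver: screwdriver, 190 mm long, lying on the bench; bystander; origin at its middle underneath, x along it
There are look-alikes about, which are no part of the job. Several things have the shape of the rest; the one meant has the colours described above.

How it is judged:
On the way, in this order (a step that is already met when the one before it is completed fails the run):
1. every pulley present has been given a spin: free wheels turned by 0.6 rad or more from the zero mark, binding ones turned till they catch (0.15 rad or more) ((value of joint wheel1 above 0.6 rad or value of joint wheel1 below -0.6 rad) and (value of joint wheel2 above 0.15 rad or value of joint wheel2 below -0.15 rad) and (value of joint wheel3 above 0.15 rad or value of joint wheel3 below -0.15 rad) and (value of joint wheel4 above 0.6 rad or value of joint wheel4 below -0.6 rad) and (value of joint wheel5 above 0.6 rad or value of joint wheel5 below -0.6 rad) and (value of joint wheel6 above 0.15 rad or value of joint wheel6 below -0.15 rad)), for 0.2 s.
2. every pulley that binds is in the red bin and every free-running one stands in the blue tray (x of pulley1_mid in the frame of tray between -0.135 and 0.135 m and y of pulley1_mid in the frame of tray between -0.062 and 0.062 m and z of pulley1_mid in the frame of tray between 0 and 0.05 m and linear speed of each of pulley1, pulley4, pulley5, pulley2, pulley3, pulley6 below 0.02 m/s and angle between each of pulley1, pulley4, pulley5's own z axis and vertical below 0.2 rad and x of pulley4_mid in the frame of tray between -0.135 and 0.135 m and y of pulley4_mid in the frame of tray between -0.062 and 0.062 m and z of pulley4_mid in the frame of tray between 0 and 0.05 m and x of pulley5_mid in the frame of tray between -0.135 and 0.135 m and y of pulley5_mid in the frame of tray between -0.062 and 0.062 m and z of pulley5_mid in the frame of tray between 0 and 0.05 m and x of pulley2_mid in the frame of bin between -0.135 and 0.135 m and y of pulley2_mid in the frame of bin between -0.062 and 0.062 m and z of pulley2_mid in the frame of bin between 0 and 0.085 m and x of pulley3_mid in the frame of bin between -0.135 and 0.135 m and y of pulley3_mid in the frame of bin between -0.062 and 0.062 m and z of pulley3_mid in the frame of bin between 0 and 0.085 m and x of pulley6_mid in the frame of bin between -0.135 and 0.135 m and y of pulley6_mid in the frame of bin between -0.062 and 0.062 m and z of pulley6_mid in the frame of bin between 0 and 0.085 m), for 0.2 s.
3. the green card leans on the sloped rest (x of green_card_mid in the frame of rest between -0.04 and 0.005 m and y of green_card_mid in the frame of rest between -0.035 and 0.035 m and z of green_card_mid in the frame of rest between 0.045 and 0.078 m and angle between green_card's own z axis and vertical between 0.2 and 0.75 rad and angle between the y axis of green_card and the y axis of rest, either way round below 0.2 rad and linear speed of green_card below 0.02 m/s), for 0.2 s.
At the end, for the whole second after the job is handed in: Binding pulleys lie within the red bin and free-running ones stand in the blue tray within 0.2 rad of upright; the green card leans at 0.2 to 0.75 rad from upright with its lower edge in the rest's channel, within 35 mm of the rest's middle and square to it within 0.2 rad; all at rest (all of step 2 and all of step 3); the robot touches nothing.
It fails at once if the amber card is disturbed (moved more than 30 mm) (distance of amber_card_mid from where it was at the start of the episode above 0.03 m).
It fails at once if the grease jar is disturbed (moved more than 30 mm) (distance of grease_jar_mid from where it was at the start of the episode above 0.03 m).
It fails at once if the screwdriver is disturbed (moved more than 30 mm) (distance of screwdriver from where it was at the start of the episode above 0.03 m).
Of pulley1, pulley2, pulley3, pulley4, pulley5, pulley6 only 4 to 6 are there at a start; the rules pass over those that are not, and their reading is None.
At some moment in a run one of pulley1, pulley2, pulley3, pulley4, pulley5, pulley6 may be knocked a few centimetres aside while the robot is not near it.
It also fails if it takes over 210 s, if anything falls off the work surface, if the arm or the gripper's body presses on something with over 40 N, if the wrist force passes 120 N, or if a joint passes its speed limit or range.

ROBOT

A 6-joint arm with a two-finger parallel gripper is mounted at the origin on the work surface. World frame = base frame: x ahead of the robot, y to its left, z up, the work surface at z = 0. Lengths are in m, angles in rad, forces in N, time in s.
With the tool pointing down it reaches from about 0.35 to 0.975 m from the base axis. Payload 7.1 kg.
Tool frame: the origin (TCP) lies midway between the tips of the shut fingers; the grasp point (between the pads) lies 19 mm behind it; z points along the fingers, y is the line along which they close (so a half turn about z gives the same grasp; the last joint's range is limited). The gripper opens to 88 mm and grips with 3 to 60 N. Pads are 20 mm wide; open, the fingers measure 115 mm over their backs; the gripper's body (75 mm by 178 mm) begins 61 mm behind the grasp point.
Start: joints at [1.321, 0.423, 1.63, -0, 1.089, -0.019], TCP at [0.143, 0.608, 0.223] pointing down, gripper open.
Joint ranges: [-3, 3], [-0.9, 2.11], [0.09, 2.58], [-1.31, 4.45], [0.11, 2.69], [-2.54, 2.54]. Speed limits (rad/s): [2.39, 2.39, 3.01, 3.14, 3.14, 3.14].

INTERFACE

Orientations are given as a unit quaternion [x, y, z, w].
In Python, from station import * gives the robot as it stands. Calls block until the motion is done:
- move_ptp(position, orientation): joint-space move of the TCP to a pose.
- move_l(position, rot=None, rate=0.15): straight line of the TCP; rot=None keeps the orientation; rate is the mean speed in m/s.
- move_joints(angles): joint-space move.
- move_gripper(opening, newtons=None): finger opening in m; newtons is the grip in N (None keeps the last); returns when the fingers have stopped.
- hold(seconds).
- ik(position, orientation): joint angles nearest the present ones, or None.
- read_state(): the state.
- grab_frame(name): name is "side" or "top" or "wrist"; returns the picture (480x640x3 uint8, red, green, blue); there is no depth.
- camera_info(name): a dict with "fx", "fy", "cx", "cy" (pixels), "k1" (the pictures are not rectified: a ray, as slopes to the right and down, at radius r is drawn at 1 + k1 r^2 times it, then the intrinsics apply), "R" (3x3) and "t" (3): a world point X has camera coordinates R X + t; the wrist camera has in their place "T_tool_cam" (4x4, takes a point from camera to tool coordinates, whose origin is the TCP and whose axes are the flange's). Camera axes: x right, y down, z forward; pixel columns grow to the right and rows downward; lengths in m; the calibration is good to about 2 mm. A picture is of the moment at which its call begins: read the wrist's pose just before it. camera_info takes no time and is no camera call.
A pose or a line that the arm cannot do raises MotionError and nothing moves.
- hand_in(): hands the job in; it is judged then, once.
The state is a dict: "time": time; "joint_positions": joint angles; "qvel": joint speeds; "joint_torque": joint torques, N m; "tcp_pos": TCP position; "orientation": TCP orientation; "ft_force": force on the tool from outside, world axes, zero at the start; "torque": the same for the moment, N m; "width": finger opening in m; "gripper_force": force on a finger pad.
Only numpy, scipy, OpenCV 4.12 (cv2) and the standard library are available. Lean on these libraries where they do the work, as an engineer would, in place of code of your own. Each camera call takes 0.05 s, during which the arm holds its last target. There are 200 camera calls.

## Working session

There is one attempt and no reset: what is moved stays moved. The work goes in short steps, each a Python script; the robot and the scene stay as the last script left them, time stands still between calls to the robot, and variables do not carry over. Pictures are saved under pics/ and viewed, at most 14 in all, crops included, and the job is handed in when it is done.

```bash
mkdir -p pics; python3 - <<'E'
from station import *
import cv2
for n in("top","side"):
    cv2.imwrite(f"pics/{n}0.png",grab_frame(n)[:,:,::-1])
    print(n,camera_info(n))
print(camera_info("wrist"));s=read_state();print(s)
E
```

```text
top {'fx': 543.9206260286247, 'fy': 543.9206260286247, 'cx': 309.2180273047892, 'cy': 238.5089141335083, 'k1': -0.1530290227809598, 'R': array([[ 0.01242629, -0.99965727,  0.02304189],
       [-0.99379901, -0.01489331, -0.11018945],
       [ 0.11049485, -0.02152976, -0.99364348]]), 't': array([-0.02840467,  0.60768152,  1.58175589])}
side {'fx': 438.73516787009675, 'fy': 438.73516787009675, 'cx': 326.19547745132024, 'cy': 239.67035267347404, 'k1': -0.044655550458548195, 'R': array([[ 0.87942376, -0.47603719,  0.00156378],
       [-0.2865898 , -0.53205883, -0.79673063],
       [ 0.38010543,  0.70021568, -0.60433258]]), 't': array([-0.54663239,  0.23713985,  0.86306207])}
{'fx': 375.61129700364853, 'fy': 375.61129700364853, 'cx': 318.95029244311166, 'cy': 234.27015692626446, 'k1': 0.0028476576453058742, 'T_tool_cam': array([[ 6.44867664e-04, -9.56460593e-01, -2.91860785e-01,
         7.92870275e-02],
       [ 9.99999566e-01,  8.12980180e-04, -4.54724061e-04,
         9.19147096e-05],
       [ 6.72202679e-04, -2.91860365e-01,  9.56460703e-01,
        -1.62206725e-01],
       [ 0.00000000e+00,  0.00000000e+00,  0.00000000e+00,
         1.00000000e+00]])}
{'time': 0.1, 'joint_positions': array([ 1.32098112e+00,  4.23741521e-01,  1.63061896e+00,  5.44964534e-06,
        1.08860057e+00, -1.90326634e-02]), 'qvel': array([-0.00022812, -0.00178823, -0.00066284, -0.00016205,  0.00035916,
       -0.00100583]), 'joint_torque': array([ 1.09824945e-03, -5.45612705e+01, -2.74323678e+01,  6.45177998e-02,
        1.88737025e-02, -4.90018658e-05]), 'tcp_pos': array([0.14282991, 0.60793915, 0.22199161]), 'orientation': array([ 1.15136598e-01,  9.93349433e-01, -6.77703059e-04, -9.40874635e-05]), 'ft_force': array([ 0.42144548, -1.03644909, -0.44419844]), 'torque': array([ 0.02580512, -0.03878256,  0.0422103 ]), 'gripper_force': 0.0, 'width': 0.08780071881060647}
```

View pics/top0.png

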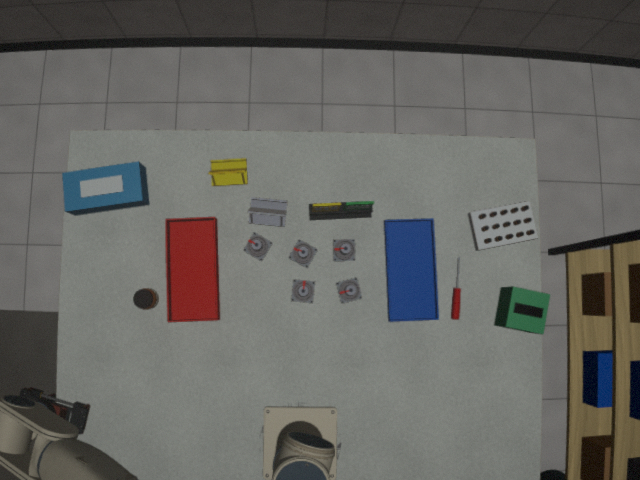

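View pics/side0.png

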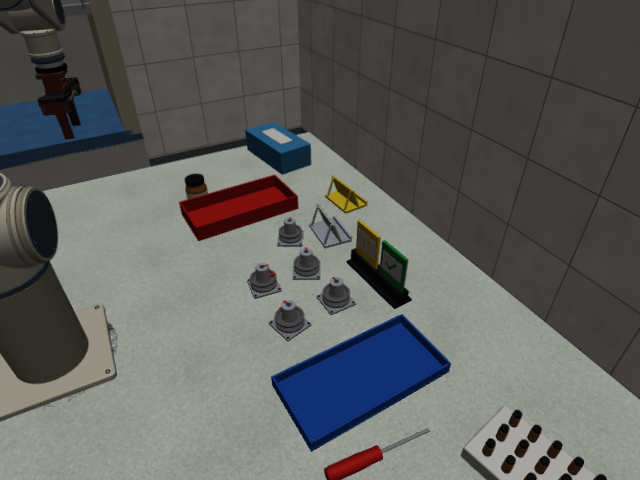

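The top view shows five pulleys (bosses near (257,243), (302,251), (344,248), (303,290), (348,289)), the red bin at (193,270), the blue tray at (411,270), the grey rest at (268,212) and the rack at (340,210). The green card is on the rack's right. The yellow rest at (229,172) is a decoy.

```bash
cat > h.py <<'E'
from station import *
import numpy as np, cv2
from scipy.spatial.transform import Rotation as Ro
def q(yaw):   # tool down, tool x at world yaw
    return np.array([np.cos(yaw/2),np.sin(yaw/2),0,0])
def cam(name,s=None):
    c=camera_info(name)
    if name=="wrist":
        s=s or read_state(); T=np.eye(4); T[:3,:3]=Ro.from_quat(s["orientation"]).as_matrix(); T[:3,3]=s["tcp_pos"]
        T=T@c["T_tool_cam"]; return c,T[:3,:3],T[:3,3]
    R=c["R"].T; return c,R,-R@c["t"]
def rays(cm,uv):
    c,R,o=cm; uv=np.atleast_2d(uv).astype(float)
    d=(uv-[c["cx"],c["cy"]])/[c["fx"],c["fy"]]; x=d.copy()
    for _ in range(15): x=d/(1+c["k1"]*(x**2).sum(1,keepdims=True))
    return o,np.c_[x,np.ones(len(x))]@R.T
def onplane(cm,uv,z):
    o,d=rays(cm,uv); return o+d*((z-o[2])/d[:,2:])
def proj(cm,X):
    c,R,o=cm; p=(np.atleast_2d(X)-o)@R; x=p[:,:2]/p[:,2:]; x=x*(1+c["k1"]*(x**2).sum(1,keepdims=True))
    return x*[c["fx"],c["fy"]]+[c["cx"],c["cy"]]
def shot(name,f=None):
    cm=cam(name); im=grab_frame(name)[:,:,::-1].copy()
    if f: cv2.imwrite("pics/"+f+".png",im)
    return cm,im
def rect(cm,mask,z):   # min-area rectangle of mask on plane z
    cs,_=cv2.findContours(mask,cv2.RETR_EXTERNAL,cv2.CHAIN_APPROX_NONE); k=max(cs,key=cv2.contourArea)
    P=onplane(cm,k[:,0],z)[:,:2].astype(np.float32); return cv2.minAreaRect(P*1000)
E
python3 - <<'E'
from h import *
cm=cam("top"); im=cv2.imread("pics/top0.png"); hsv=cv2.cvtColor(im,cv2.COLOR_BGR2HSV)
for n,u,z in[("p",[[257,243],[302,251],[344,248],[303,290],[348,289]],.06),("rest",[[268,212]],.02),("rack",[[340,210]],.036)]: print(n,onplane(cm,u,z).round(3).tolist())
red=cv2.inRange(hsv,(0,150,60),(8,255,255))|cv2.inRange(hsv,(172,150,60),(180,255,255)); red[:,:150]=0; red[:,230:]=0
blue=cv2.inRange(hsv,(105,130,40),(125,255,255)); blue[:,:370]=0; blue[:,450:]=0
print("bin",rect(cm,red,.045),"tray",rect(cm,blue,.027))
move_ptp([.42,.08,.36],q(np.pi)); shot("wrist","w1")
print(read_state()["tcp_pos"],read_state()["time"])
E
```

```text
p [[0.59, 0.133, 0.06], [0.568, 0.001, 0.06], [0.579, -0.122, 0.06], [0.455, -0.003, 0.06], [0.459, -0.134, 0.06]]
rest [[0.688, 0.105, 0.02]]
rack [[0.695, -0.111, 0.036]]
bin ((511.8011169433594, 324.943115234375), (300.8692321777344, 149.6136016845703), 3.0361108779907227) tray ((520.8541870117188, -326.92681884765625), (302.90509033203125, 148.4970703125), 2.724733591079712)
[0.42004272 0.08052422 0.35983509] 2.3417
```

View pics/w1.png

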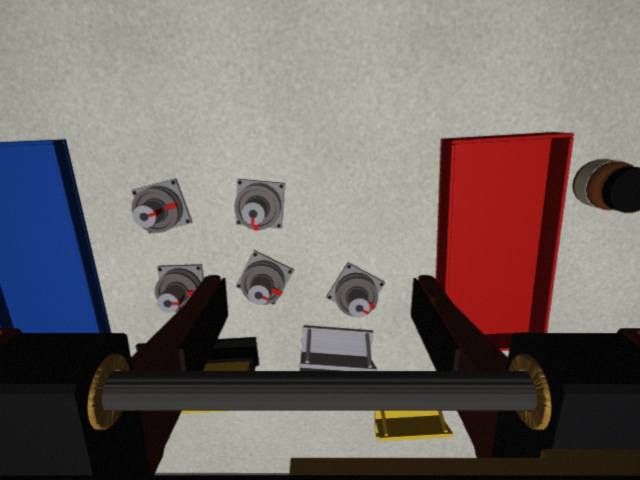

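The wrist view shows the five pulleys clear of each other, with red stripes near (165,210), (255,220), (268,293), (180,298) and (365,303). The grey rest is at (338,350) and the grease jar is to the right of the bin. Next I'll take close views of each pulley.

```bash
python3 - <<'E'
from h import *
P=[[.59,.133],[.568,.001],[.579,-.122],[.455,-.003],[.459,-.134]]
T=[]
for i,p in enumerate(P):
    move_ptp([p[0]-.012,p[1],.17],q(np.pi)); cm,im=shot("wrist",f"c{i}")
    u=proj(cm,[[*p,.061]])[0]; print(i,u.round(),read_state()["tcp_pos"].round(4),read_state()["time"])
    x,y=(u-130).astype(int); x=max(x,0);y=max(y,0); T.append(im[y:y+260,x:x+260])
T.append(np.zeros_like(T[0]))
T=[cv2.resize(t,(260,260)) for t in T]
cv2.imwrite("pics/m0.png",np.vstack([np.hstack(T[:3]),np.hstack(T[3:])]))
E
```

```text
0 [319. 245.] [0.5783 0.1331 0.1715] 3.3833
1 [320. 244.] [0.5566 0.0013 0.1711] 4.0333
2 [319. 245.] [ 0.5671 -0.1208  0.1699] 4.6417
3 [319. 242.] [ 0.445  -0.0031  0.1706] 5.4167
4 [321. 245.] [ 0.4472 -0.1343  0.1698] 6.05
```

View pics/m0.png

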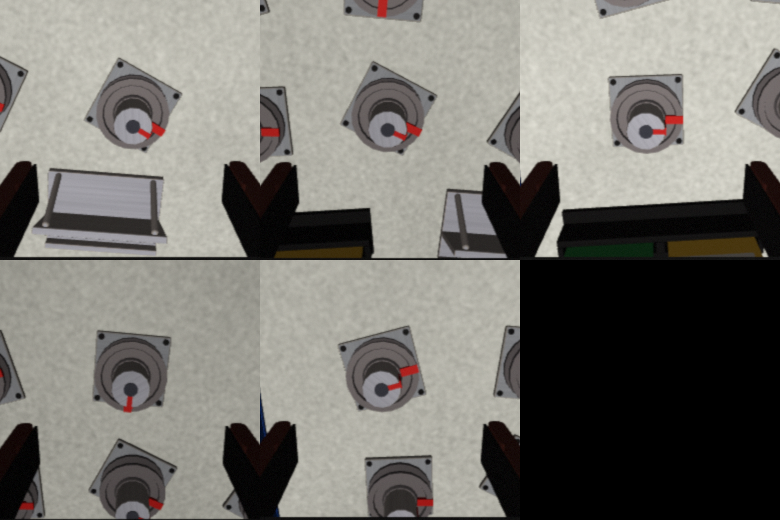

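Boss tops sit within about 9 px of the predictions, and the stripes point out square to a flange side. I'll spin each one by 1.0 rad, which keeps free and binding apart despite the square flange's symmetry.

```bash
cat >> h.py <<'E'
def boss(cm,im,p,z=.061):
    u=proj(cm,[[*p,z]])[0]; x0,y0=np.maximum((u-60).astype(int),0)
    r=cm[0]["fx"]*.015/(cm[2][2]-z)
    g=cv2.medianBlur(cv2.cvtColor(im[y0:y0+120,x0:x0+120],cv2.COLOR_BGR2GRAY),3)
    c=cv2.HoughCircles(g,cv2.HOUGH_GRADIENT,1,200,param1=80,param2=12,minRadius=int(r*.85),maxRadius=int(r*1.15))
    c=c[0][0]; return onplane(cm,c[:2]+[x0,y0],z)[0,:2],c[2]/r
E
python3 - <<'E'
from h import *
P=[[.59,.133],[.568,.001],[.579,-.122],[.455,-.003],[.459,-.134]]
T=[]
for i,p in enumerate(P):
    move_ptp([p[0]-.012,p[1],.17],q(np.pi)); cm,im=shot("wrist"); b,rr=boss(cm,im,p)
    print(i,b.round(4),round(rr,2),end=" ")
    if np.hypot(*(b-p))>.012: print("SKIP"); continue
    y0=np.pi-.5
    move_gripper(.06); move_ptp([*b,.10],q(y0)); j0=read_state()["joint_positions"][5]
    move_l([*b,.034],rate=.1); move_gripper(.0,12); s=read_state(); w=s["width"]
    move_l([*b,.034],rot=q(y0+.5),rate=.1) if 0 else None
    for k in range(1,6): move_ptp([*b,.034],q(y0+.2*k))
    s=read_state(); print("w",round(w,4),"tq",s["torque"].round(3),"j6",round(j0,2),round(s["joint_positions"][5],2))
    hold(.2); move_gripper(.06); move_l([*b,.10],rate=.15)
    move_ptp([p[0]-.012,p[1],.17],q(np.pi)); cm,im=shot("wrist",f"s{i}")
    b2,_=boss(cm,im,b); print("  after",b2.round(4),read_state()["time"])
    x,y=(proj(cm,[[*p,.061]])[0]-130).astype(int); T.append(im[y:y+260,x:x+260])
T+= [np.zeros_like(T[0])]*(6-len(T))
cv2.imwrite("pics/m1.png",np.vstack([np.hstack(T[:3]),np.hstack(T[3:])]))
E
```

```text
0 [0.5864 0.134 ] 0.87 w 0.0296 tq [0.893 0.004 0.001] j6 -0.87 -1.86
  after [0.5828 0.1345] 13.3917
1 [ 0.5629 -0.0006] 1.08 w 0.0299 tq [-0.873  0.035 -0.01 ] j6 -1.1 -2.08
  after [0.5632 0.0012] 19.7833
2 [ 0.5755 -0.1268] 1.07 w 0.0301 tq [-0.875  0.095 -0.017] j6 -1.31 -2.3
  after [ 0.5782 -0.1277] 26.125
3 [ 0.4545 -0.0031] 0.92 w 0.0301 tq [ 0.047  0.087 -0.035] j6 -1.11 -2.1
  after [ 0.4442 -0.0044] 32.6417
4 [ 0.4477 -0.1407] 0.95 SKIP
```

View pics/m1.png

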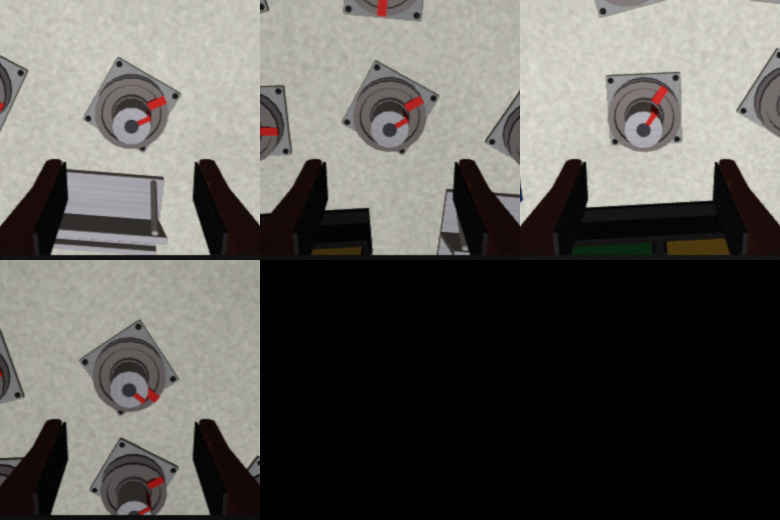

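Pulleys 0, 1 and 2 run free: the stripe turned about 1 rad and the flange stayed still. Pulley 3 binds, since its flange turned about 0.6 rad with the wheel. The Hough fit on the boss is noisy, so I'll switch to a bright-disc component, check it on the saved pictures, then spin the fifth.

```bash
cat >> h.py <<'E'
def bosspx(im,u):
    x0,y0=np.maximum((np.array(u)-50).astype(int),0); c=im[y0:y0+100,x0:x0+100]
    g=c.min(2); hs=cv2.cvtColor(c,cv2.COLOR_BGR2HSV)
    ref=np.percentile(g[25:75,25:75],92)
    red=(hs[...,1]>130)
    m=((g>ref*.87)&~red).astype(np.uint8)
    m=cv2.morphologyEx(m,cv2.MORPH_OPEN,np.ones((3,3),np.uint8))
    n,l,st,ce=cv2.connectedComponentsWithStats(m,connectivity=4)
    ok=[k for k in range(1,n) if 250<st[k,4]<2500 and max(st[k,2:4])<62]
    k=min(ok,key=lambda k:np.hypot(*(ce[k]-50)))
    pts=cv2.findNonZero((l==k).astype(np.uint8)); c,r=cv2.minEnclosingCircle(pts)
    return np.array(c)+[x0,y0],r
def boss(cm,im,p,z=.061):
    c,r=bosspx(im,proj(cm,[[*p,z]])[0]); d=np.linalg.norm(cm[2]-[*p,z])
    return onplane(cm,c,z)[0,:2],r/(cm[0]["fx"]*.015/d)
E
python3 - <<'E'
from h import *
U=[(319,245),(320,244),(319,245),(319,242),(321,245)]
for n in "cs":
  for i in range(5 if n=="c" else 4):
    try: print(n,i,*[np.round(v,1) for v in bosspx(cv2.imread(f"pics/{n}{i}.png"),U[i])],"crop",np.round(bosspx(cv2.imread(f"pics/{n}{i}.png"),U[i])[0]-U[i]+130))
    except Exception as e: print(n,i,e)
E
```

```text
c 0 min() iterable argument is empty
c 1 [279.5 211.5] 19.9 crop [90. 98.]
c 2 [313.5 245. ] 17.9 crop [124. 130.]
c 3 min() iterable argument is empty
c 4 min() iterable argument is empty
s 0 [318. 235.] 15.8 crop [129. 120.]
s 1 [318.1 245. ] 18.3 crop [128. 131.]
s 2 [312.  245.4] 18.2 crop [123. 130.]
s 3 [317.6 245.5] 18.2 crop [129. 134.]
```

```bash
python3 - <<'E'
from h import *
im=cv2.imread("pics/c0.png"); o=np.array([189,115])
for n,p in [("boss",(126,115)),("boss2",(124,135)),("bench",(40,60)),("wheel",(110,90)),("flange",(122,66)),("hub",(133,126))]: print(n,np.median(im[p[1]+113:p[1]+118,p[0]+187:p[0]+192].reshape(-1,3),axis=0))
T=[cv2.resize(cv2.imread(f"pics/{f}.png")[200:290,270:370],None,fx=2.6,fy=2.6,interpolation=0) for f in("c0","c3","c4")]
cv2.imwrite("pics/z0.png",np.hstack(T))
E
```

```text
boss [160. 155. 156.]
boss2 [161. 154. 155.]
bench [174. 184. 185.]
wheel [106. 107. 115.]
flange [136. 133. 132.]
hub [61. 54. 54.]
```

View pics/z0.png

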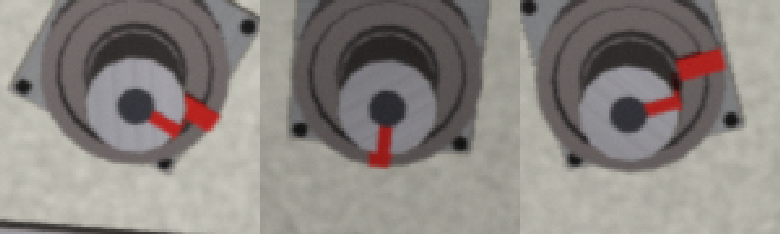

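The zoom shows a bright, bluish boss disc with a dark hub; the bench and wheel are yellowish and reddish. I'll mask on B>R.

```bash
python3 - <<'E'
s=open("h.py").read()
a=s.index("    g=c.min(2); hs="); b=s.index("    m=cv2.morphologyEx(m,cv2.MORPH_OPEN")
s=s[:a]+"""    c=cv2.GaussianBlur(c,(3,3),0).astype(int); B,G,R=c[...,0],c[...,1],c[...,2]
    m=((B>G+1)&(B>R+1)&(c.min(2)>85)).astype(np.uint8)
"""+s[b:]
open("h.py","w").write(s)
E
python3 - <<'E'
from h import *
U=[(319,245),(320,244),(319,245),(319,242),(321,245)]
for n in "cs":
  for i in range(5 if n=="c" else 4):
    try: c,r=bosspx(cv2.imread(f"pics/{n}{i}.png"),U[i]); print(n,i,c.round(1),round(r,1),"crop",np.round(c-U[i]+130))
    except Exception as e: print(n,i,e)
E
```

```text
c 0 [321.  239.5] 18.1 crop [132. 124.]
c 1 [315.4 241.8] 18.0 crop [125. 128.]
c 2 [313.2 245.2] 18.1 crop [124. 130.]
c 3 [318.2 241. ] 18.2 crop [129. 129.]
c 4 [310.7 243. ] 18.1 crop [120. 128.]
s 0 [319.6 241.9] 18.1 crop [131. 127.]
s 1 [318. 245.] 18.0 crop [128. 131.]
s 2 [311.8 245.2] 18.1 crop [123. 130.]
s 3 [317.4 244.9] 18.1 crop [128. 133.]
```

Radius is consistent at 18.1 px, as expected for a 30 mm boss. Now spinning the fifth, plus a look at the rest and rack for the card.

```bash
cat >> h.py <<'E'
def find(p,tag=None):
    for _ in range(2):
        move_ptp([p[0]-.012,p[1],.17],q(np.pi)); cm,im=shot("wrist",tag); b,r=boss(cm,im,p)
        if np.hypot(*(b-p))<.015: break
        p=b
    return b,r,cm,im
E
python3 - <<'E'
from h import *
i=4; b,r,cm,im=find(np.array([.459,-.14])); print(b.round(4),round(r,2))
y0=np.pi-.5
move_gripper(.06); move_ptp([*b,.10],q(y0)); move_l([*b,.034],rate=.1); move_gripper(.0,12)
for k in range(1,6): move_ptp([*b,.034],q(y0+.2*k))
print(read_state()["torque"].round(3))
hold(.2); move_gripper(.06); move_l([*b,.10],rate=.15)
b,r,cm,im2=find(b,"s4"); print(b.round(4),round(r,2),read_state()["time"])
T=[k[100:340,190:450] for k in (im,im2)]
move_ptp([.56,0.0,.33],q(np.pi)); cm,im3=shot("wrist","w2"); print(read_state()["tcp_pos"])
T.append(im3[100:340,190:450])
t=cv2.resize(cv2.imread("pics/top0.png")[140:230,200:390],(780,370))
cv2.imwrite("pics/m2.png",np.vstack([cv2.resize(np.hstack(T[:2]),(780,360))[:230*1],t]) if 0 else np.vstack([np.hstack(T),t[:360]]))
E
```

```text
[ 0.4577 -0.1416] 0.91
[0.101 0.06  0.027]
[ 0.4578 -0.1427] 0.92 39.3083
[ 0.55871851 -0.00080571  0.32807469]
```

View pics/m2.png

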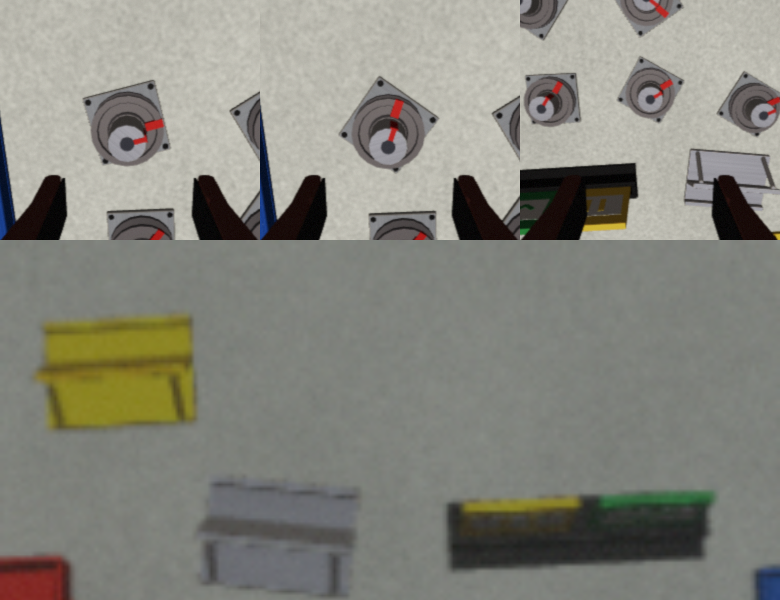

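Pulley 4's flange turned with its wheel, so it binds. That leaves 3 and 4 binding and 0, 1 and 2 free. The top view confirms the grey rest has its struts toward the robot and its lip on the far side, so rest x is roughly world x. Sorting now.

```bash
cat > sort.py <<'E'
from h import *
Y=np.pi
def ctr(c,a,dx): a=np.radians(a); return np.array(c)+dx*np.array([np.cos(a),np.sin(a)])
bin_=((.512,.325),3.04); tray=((.521,-.327),2.72)
J=[(3,(.446,-.004),ctr(*bin_,-.07),.044),(4,(.458,-.142),ctr(*bin_,.07),.044),
   (2,(.577,-.127),ctr(*tray,.095),.041),(1,(.563,.0),ctr(*tray,0),.041),(0,(.585,.134),ctr(*tray,-.095),.041)]
for i,p,d,z in J:
    b,r,_,_=find(np.array(p))
    print(i,b.round(4),round(r,2),end=" ")
    if not .85<r<1.0 or np.hypot(*(b-p))>.08: print("STOP"); break
    move_gripper(.06); move_l([*b,.10],rate=.2); move_l([*b,.034],rate=.1); move_gripper(0,25)
    move_l([*b,.18],rate=.2); w=read_state()["width"]
    if w<.025: print("LOST",w); break
    move_l([*d,.18],rate=.3); move_l([*d,z+.03],rate=.2); move_l([*d,z],rate=.05)
    hold(.1); move_gripper(.055); move_l([*d,.12],rate=.2); move_l([*d,.18],rate=.3)
    print("w",round(w,4),"t",round(read_state()["time"],1))
move_ptp([.42,.08,.36],q(Y)); shot("wrist","w3"); shot("top","t3"); shot("side","sd3")
a=cv2.imread("pics/t3.png")[130:350,130:470]; cv2.imwrite("pics/t3z.png",cv2.resize(a,None,fx=2.2,fy=2.2))
E
python3 sort.py
```

```text
3 [ 0.454  -0.0046] 0.9 w 0.03 t 48.5
4 [ 0.4581 -0.1429] 0.92 w 0.0295 t 58.1
2 [ 0.5782 -0.1276] 0.92 w 0.0298 t 66.8
1 [ 5.668e-01 -2.000e-04] 0.91 w 0.0295 t 75.5
0 [0.5862 0.133 ] 0.91 w 0.0294 t 85.1
```

View pics/t3z.png

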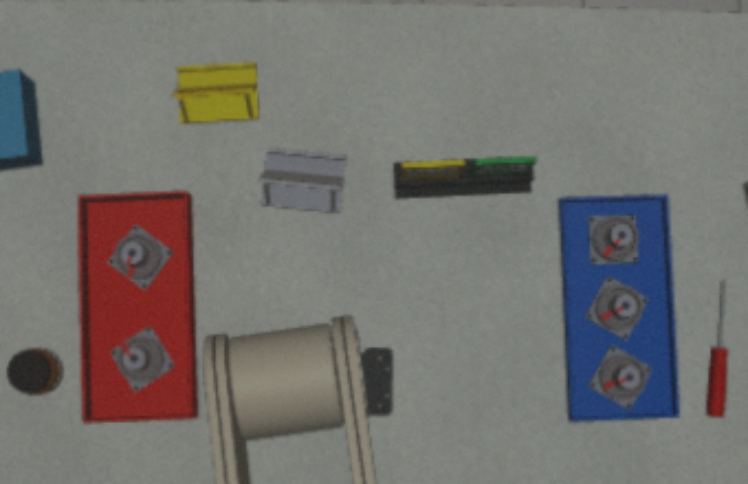

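All five are upright: two in the red bin and three in the blue tray, near (612,240), (618,305) and (618,377). Now close views of the card and the rest.

```bash
python3 - <<'E'
from h import *
move_gripper(.088)
T=[]
for n,p in(("card",[.68,-.15,.23]),("rest",[.69,.105,.23])):
    move_ptp(p,q(np.pi)); hold(.2); s=read_state(); np.save(n,np.r_[s["tcp_pos"],s["orientation"]]); cm,im=shot("wrist",n); T.append(im[90:390,130:510])
cv2.imwrite("pics/m3.png",cv2.resize(np.hstack(T),(760,300)))
# green top from both cams
for n,f in(("top","t3"),("wrist","card")):
    im=cv2.imread(f"pics/{f}.png"); hs=cv2.cvtColor(im,cv2.COLOR_BGR2HSV)
    m=cv2.inRange(hs,(50,110,50),(85,255,255)); 
    if n=="top": m[:,420:]=0; m[250:]=0; cm=cam("top")
    else: s=np.load("card.npy"); cm=cam("wrist",{"tcp_pos":s[:3],"orientation":s[3:]})
    print(n,cv2.boundingRect(m),rect(cm,m,.126))
E
```

```text
top (346, 202, 27, 3) ((701.0661010742188, -157.89666748046875), (5.748072147369385, 74.11573791503906), 1.0644598007202148)
wrist (253, 234, 104, 34) ((702.6836547851562, -160.29843139648438), (7.602437973022461, 78.44408416748047), 3.785496711730957)
```

View pics/m3.png

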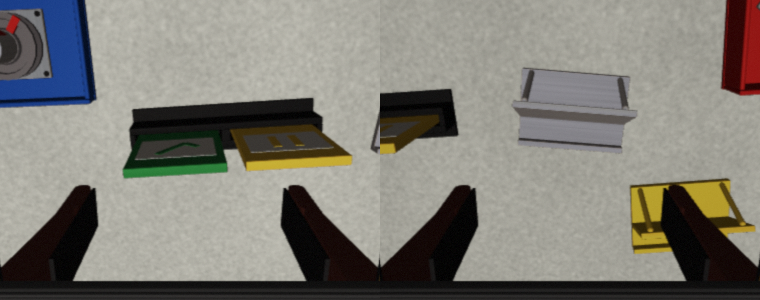

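The card view gives the green card's top edge at (0.703,-0.160), 7.6 x 78 mm (true size 8 x 80) and yaw about 3.8°. The rest's corners in the full picture are: back (273,159)/(379,166), panel top (263,193)/(387,202), lip (269,240)/(370,243). Next I'll turn those into a pose.

```bash
python3 - <<'E'
from h import *
s=np.load("rest.npy"); cm=cam("wrist",{"tcp_pos":s[:3],"orientation":s[3:]})
for n,u,z,x in[("back",[[273,159],[379,166]],.008,-.05),("ptop",[[263,193],[387,202]],.070,-.0226),("lip",[[269,240],[370,243]],.017,.029)]:
    P=onplane(cm,u,z)[:,:2]; m=P.mean(0); d=P[1]-P[0]; a=np.arctan2(d[1],d[0])-np.pi/2
    print(n,P.round(4).tolist(),"w",round(np.hypot(*d),4),"yaw",round(np.degrees(a),1),"origin if",(m-x*np.array([np.cos(a),np.sin(a)])).round(4))
im=cv2.imread("pics/rest.png")[140:260,250:400]; cv2.imwrite("pics/rz.png",cv2.resize(im,None,fx=5,fy=5,interpolation=cv2.INTER_CUBIC))
E
```

```text
back [[0.6488, 0.0567], [0.6559, 0.1638]] w 0.1074 yaw -3.8 origin if [0.7022 0.1069]
ptop [[0.6717, 0.0544], [0.6798, 0.1625]] w 0.1083 yaw -4.3 origin if [0.6983 0.1068]
lip [[0.7316, 0.0505], [0.735, 0.1566]] w 0.1062 yaw -1.9 origin if [0.7043 0.1045]
```

View pics/rz.png

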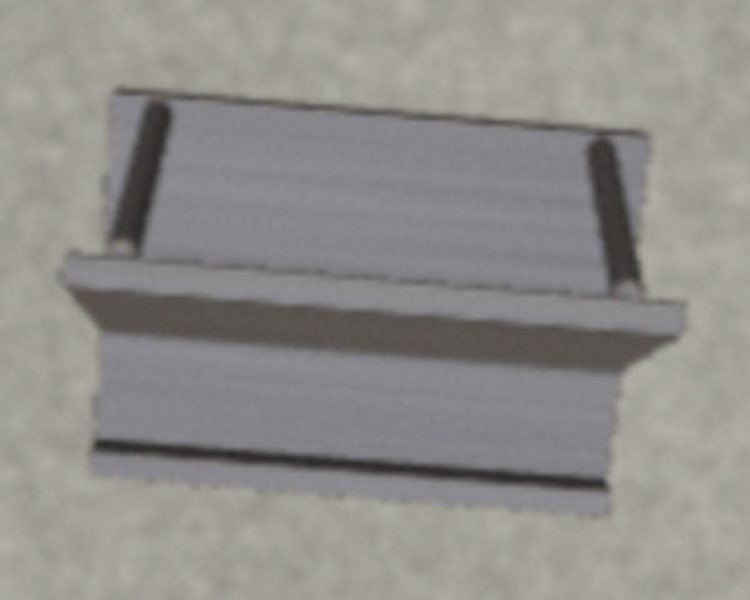

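The zoom shows the panel's face-top edge at (70,283)-(682,333), its foot at (100,335)-(622,372) and the lip's outer edge at (92,475)-(608,515).

```bash
python3 - <<'E'
from h import *
s=np.load("rest.npy"); cm=cam("wrist",{"tcp_pos":s[:3],"orientation":s[3:]})
for n,u,z,x in[("back",[[115,90],[650,135]],.008,-.05),("ftop",[[70,283],[682,333]],.070,-.0226),("foot",[[100,335],[622,372]],.008,0),("lipin",[[95,450],[608,487]],.017,.023),("lip",[[92,475],[608,515]],.017,.029)]:
    P=onplane(cm,np.array(u)/5+[250,140],z)[:,:2]; m=P.mean(0); d=P[1]-P[0]; a=np.arctan2(d[1],d[0])-np.pi/2
    print(n,"w",round(np.hypot(*d),4),"yaw",round(np.degrees(a),1),"origin if",(m-x*np.array([np.cos(a),np.sin(a)])).round(4))
E
```

```text
back w 0.1085 yaw -4.8 origin if [0.7022 0.1066]
ftop w 0.1073 yaw -4.8 origin if [0.7019 0.1068]
foot w 0.1099 yaw -4.2 origin if [0.7023 0.1065]
lipin w 0.1074 yaw -4.4 origin if [0.7018 0.1062]
lip w 0.1086 yaw -4.7 origin if [0.7017 0.1065]
```

All five features agree: rest origin (0.702,0.1066), yaw -4.6°. Picking the card and placing it.

```bash
cat > card.py <<'E'
from h import *
c=np.array([.7027,-.1603]); qc=q(np.radians(93.8))
move_l([.6,0,.27],rate=.25); move_gripper(.05); move_ptp([*c,.27],qc); move_l([*c,.091],rate=.12); move_gripper(0,15); w=read_state()["width"]
move_l([*c,.27],rate=.12); s=read_state(); print("w",w,s["width"],s["ft_force"],s["time"])
assert s["width"]>.005
b=np.radians(-4.6); B=Ro.from_euler("z",b).as_matrix(); O=np.array([.7020,.1066,0]); t=np.radians(20)
qr=(Ro.from_matrix(B)*Ro.from_euler("y",-t)*Ro.from_matrix(B).inv()*Ro.from_quat(q(np.pi/2+b))).as_quat()
def P(ds,dn):
    u=np.array([-np.sin(t),0,np.cos(t)]); n=np.array([np.cos(t),0,np.sin(t)])
    return O+B@(np.array([0,0,.008])+u*(.085+ds)+n*(.004+dn))
move_l([*(O[:2]-[.03,0]),.30],rate=.25)
move_ptp(P(.11,.005),qr); shot("side","cs")
move_l(P(.03,.005),rate=.1); move_l(P(.003,.005),rate=.04); print(read_state()["ft_force"].round(1))
move_l(P(.002,.001),rate=.02); print(read_state()["ft_force"].round(1))
hold(.2); shot("side","cs2"); move_gripper(.03); hold(.2)
move_l(P(.13,.001),rate=.1); move_ptp([.5,.0,.33],q(np.pi)); hold(.5)
print(read_state()["time"])
shot("side","cs3"); shot("top","ct3")
a=cv2.imread("pics/cs3.png")[150:330,230:450]; d=cv2.imread("pics/ct3.png")[150:350,130:480]
cv2.imwrite("pics/m4.png",np.hstack([cv2.resize(a,(400,330)),cv2.resize(d,(400,330))]))
E
python3 card.py
```

```text
w 0.007733729573258086 0.007791944667403154 [ 0.38163193 -0.457796   -1.7636375 ] 97.1667
[-0.2  0.3 -0.3]
[-0.4 -0.5 -1.8]
105.95
```

View pics/m4.png

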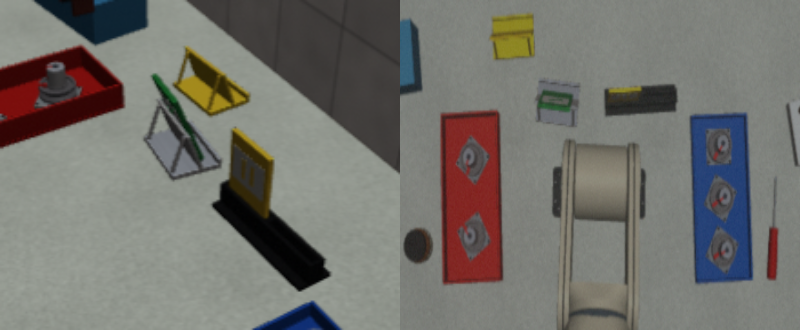

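The side view shows the green card leaning on the panel with its lower edge in the channel, centred on the rest. The amber card is still in place, and the pulleys stand as sorted.

```bash
python3 -c "
from station import *
print(hand_in())"
```

```text
the job is handed in; nothing more can be done
None
```

I spun all five pulleys, put the two that bind in the red bin and the three free-running ones upright in the blue tray, leaned the green card on the rest, and handed the job in at about 106 s. The last pictures showed everything in place; the hand-in returned no verdict.

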